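Find the soft spring mount and lay its tag

ROBOT

A 6-joint arm with a two-finger parallel gripper is mounted at the origin on the work surface. World frame = base frame: x ahead of the robot, y to its left, z up, the work surface at z = 0. Lengths are in m, angles in rad, forces in N, time in s.
With the tool pointing down it reaches from about 0.375 to 0.975 m from the base axis. Payload 3.8 kg.
Tool frame: the origin (TCP) lies midway between the tips of the shut fingers; the grasp point (between the pads) lies 19 mm behind it; x points along the fingers, y is the direction in which the jaws open and shut, and the axes are right-handed (so a half turn about x gives the same grasp; the last joint's range is limited). The gripper opens to 88 mm and grips with 3 to 60 N. Pads are 18 mm wide; open, the fingers measure 123 mm over their backs; the gripper's body (75 mm by 187 mm) begins 45 mm behind the grasp point.
Start: joints at [-1.244, 0.264, 1.604, -0, 1.274, -0.037], TCP at [0.24, -0.631, 0.239] pointing down, gripper open.
Joint ranges: [-2.63, 2.63], [-0.94, 2.18], [0.31, 2.57], [-1.31, 4.45], [0, 2.66], [-2.55, 2.55]. Speed limits (rad/s): [2.57, 2.57, 3.14, 3.14, 3.14, 3.14].

INTERFACE

Orientations are given as a rotation vector (axis times angle).
In Python, from cell import manip, inverse_kinematics, cams, order gives the robot as it stands. Calls block until the motion is done:
- manip.move_pose(position, orientation): joint-space move of the TCP to a pose.
- manip.move_linear(position, rate=0.15, rot=None): straight line of the TCP; rot=None keeps the orientation; rate is the mean speed in m/s.
- manip.set_joints(angles): joint-space move.
- manip.set_gripper(opening, force=None): finger opening in m; force is the grip in N (None keeps the last); returns when the fingers have stopped.
- manip.dwell(seconds).
- inverse_kinematics(position, orientation): joint angles nearest the present ones, or None.
- manip.state(): the state.
- cams.capture(name): name is "scene" or "top" or "wrist"; returns a dict with "image" (420x560x3 uint8, blue, green, red), "z_map" (420x560 float32, m along the optical axis (not along the pixel's ray), 0 where there is no reading), "intrinsics" (3x3 intrinsics, pixels), "position" and "orientation" of the camera in the world; the wrist camera has in their place "T_tool_cam" (4x4, takes a point from camera to tool coordinates, whose origin is the TCP and whose axes are the tool frame's). Camera axes: x right, y down, z forward; pixel columns grow to the right and rows downward; lengths in m; the calibration is good to about 2 mm. A picture is of the moment at which its call begins: read the wrist's pose just before it.
A pose or a line that the arm cannot do raises manip.IKError and nothing moves.
- order.close_job(): hands the job in, once; it reports no verdict.
The state is a dict: "clock": time; "joint_pos": joint angles; "joint_velocities": joint speeds; "tau": joint torques, N m; "tool_pos": TCP position; "tcp_rot": TCP orientation; "contact_force": force on the tool from outside, world axes, zero at the start; "moment": the same for the moment, N m; "gripper_width": finger opening in m.
Only numpy, scipy, OpenCV 4.12 (cv2) and the standard library are available. Lean on these libraries where they do the work, as an engineer would, in place of code of your own. Each camera call takes 0.05 s, during which the arm holds its last target.

TASK

Three look-alike spring mounts stand in the nests of a checking fixture, and one of a softer grade has got in among them. With the fingertips, gently press each mount's pad down in turn, working along the row from the robot's left to its right, to feel which is the softest; then push that nest's tag down flat to mark it, leaving the other two tags standing. Lift nothing: the mounts stay in their nests, the pin, mug, tip cleaner and screwdriver stay where they are, and the hand ends clear.

Things in the scene. Friction and masses are not known exactly. Their poses are not given: they have to be found in the camera images.
- plate: flat aluminium T-slot plate of the checking fixture, on the bench, 260 x 360 mm, 14 mm thick; three nest blocks are clamped on it, one over each of its slots, which run along its x axis at y = +105 (left), 0 (middle) and -105 mm (right). Each block sits where its own pad reading says along its slot. Origin: centre of its underside. Its y axis points roughly to the robot's left.
- left_pad (a point): centre of the top of the free pad of the spring mount standing loose in the left nest (robot's view); 72 mm above the bench. The pad is a round cap, 30 mm across, with black rubber top, travel 12 mm straight down, on a steel mount with 44 mm square flange. Pads give from about 1 N; the softest takes about 0.6 N per mm, the others 1.5 or more. This point is fixed to the nest.
- left_tag_tip (a point): middle of the tip edge of the left nest's white hinged tag: 32 mm wide, 48 long, 2.5 thick, a 6 mm bead along its tip. Its hinge line runs along the plate's y, 36 mm from the pad's axis on the plate's -x side (robot's side), 34 mm above the bench. Standing, it leans away from the pad, its tip about 73 mm from the pad's axis and 58 mm above the bench.
- tag_left (a joint): angle of the left tag in rad: 0 standing (leaning 55 degrees from upright), 0.61 fully down. Pressed from above it folds away from the pad until it lies level on a rest, covering 36 to 84 mm from the pad's axis, its upper face 35 mm above the bench (bead 37). A stiff hinge, about 0.025 N m: it stays where it is left.
- nest_left: the left nest: a square steel seat, 54 mm outside, 7 mm high, with low rims, in which the mount stands with 2 mm play on each side. Origin: centre of its underside, under the pad's axis, 24 mm above the bench.
- middle_pad (a point): centre of the top of the free pad of the spring mount standing loose in the middle nest (robot's view); 72 mm above the bench. The pad is a round cap, 30 mm across, with black rubber top, travel 12 mm straight down, on a steel mount with 44 mm square flange. Pads give from about 1 N; the softest takes about 0.6 N per mm, the others 1.5 or more. This point is fixed to the nest.
- middle_tag_tip (a point): middle of the tip edge of the middle nest's white hinged tag: 32 mm wide, 48 long, 2.5 thick, a 6 mm bead along its tip. Its hinge line runs along the plate's y, 36 mm from the pad's axis on the plate's -x side (robot's side), 34 mm above the bench. Standing, it leans away from the pad, its tip about 73 mm from the pad's axis and 58 mm above the bench.
- tag_middle (a joint): angle of the middle tag in rad: 0 standing (leaning 55 degrees from upright), 0.61 fully down. Pressed from above it folds away from the pad until it lies level on a rest, covering 36 to 84 mm from the pad's axis, its upper face 35 mm above the bench (bead 37). A stiff hinge, about 0.025 N m: it stays where it is left.
- nest_middle: the middle nest: a square steel seat, 54 mm outside, 7 mm high, with low rims, in which the mount stands with 2 mm play on each side. Origin: centre of its underside, under the pad's axis, 24 mm above the bench.
- right_pad (a point): centre of the top of the free pad of the spring mount standing loose in the right nest (robot's view); 72 mm above the bench. The pad is a round cap, 30 mm across, with black rubber top, travel 12 mm straight down, on a steel mount with 44 mm square flange. Pads give from about 1 N; the softest takes about 0.6 N per mm, the others 1.5 or more. This point is fixed to the nest.
- right_tag_tip (a point): middle of the tip edge of the right nest's white hinged tag: 32 mm wide, 48 long, 2.5 thick, a 6 mm bead along its tip. Its hinge line runs along the plate's y, 36 mm from the pad's axis on the plate's -x side (robot's side), 34 mm above the bench. Standing, it leans away from the pad, its tip about 73 mm from the pad's axis and 58 mm above the bench.
- tag_right (a joint): angle of the right tag in rad: 0 standing (leaning 55 degrees from upright), 0.61 fully down. Pressed from above it folds away from the pad until it lies level on a rest, covering 36 to 84 mm from the pad's axis, its upper face 35 mm above the bench (bead 37). A stiff hinge, about 0.025 N m: it stays where it is left.
- nest_right: the right nest: a square steel seat, 54 mm outside, 7 mm high, with low rims, in which the mount stands with 2 mm play on each side. Origin: centre of its underside, under the pad's axis, 24 mm above the bench.
- spare_pin: spare brass rest pin, 22 mm diameter foot, 40 mm tall, standing loose on the plate's far edge strip, between two slots. Origin: centre of its underside. To be left alone.
- travel_mug: closed black travel mug, 77 mm diameter, 132 mm tall, loose on the bench to the robot's left of the plate. Origin: centre of its underside. To be left alone.
- tip_cleaner: soldering-tip cleaner, brass dome on a round black base, 76 mm diameter, 64 mm tall, loose on the bench to the robot's right of the plate. Origin: centre of its underside. To be left alone.
- screwdriver: screwdriver 180 mm long, lying loose on the bench to the robot's right of the plate. Origin: underside, midway. To be left alone.

How it is judged:
On the way, in this order (a step that is already met when the one before it is completed fails the run):
1. the pad in the left nest is pressed down by the fingers (about 2 N or more, passed on to its nest) (contact force between nest_left and anything else above 4.2 N and contact force between the fingers and anything else above 1 N and contact force between the fingers and nest_left below 0.2 N), for 0.05 s.
2. then the middle pad likewise (contact force between nest_middle and anything else above 4.2 N and contact force between the fingers and anything else above 1 N and contact force between the fingers and nest_middle below 0.2 N), for 0.05 s.
3. then the right pad likewise (contact force between nest_right and anything else above 4.2 N and contact force between the fingers and anything else above 1 N and contact force between the fingers and nest_right below 0.2 N), for 0.05 s.
4. then one tag is pushed down flat, the others standing (((value of joint tag_left above 0.5 rad and value of joint each of tag_middle, tag_right below 0.25 rad) or (value of joint tag_middle above 0.5 rad and value of joint each of tag_left, tag_right below 0.25 rad) or (value of joint tag_right above 0.5 rad and value of joint each of tag_left, tag_middle below 0.25 rad))), for 0.1 s.
At the end, for the whole second after the job is handed in: The softest mount's tag lies flat (0.50 of 0.61 rad or more), the other two stand (under 0.25 rad). The judge knows the soft-grade mount by its lighter weight on its nest (2 N, others 3 N). All mounts stand unloaded in their nests; the other loose things are within 25 mm of their starts (((value of joint tag_left above 0.5 rad and value of joint each of tag_middle, tag_right below 0.25 rad and contact force between nest_left and anything else below 2.45 N and contact force between each of nest_middle, nest_right and anything else above 2.45 N) or (value of joint tag_middle above 0.5 rad and value of joint each of tag_left, tag_right below 0.25 rad and contact force between nest_middle and anything else below 2.45 N and contact force between each of nest_left, nest_right and anything else above 2.45 N) or (value of joint tag_right above 0.5 rad and value of joint each of tag_left, tag_middle below 0.25 rad and contact force between nest_right and anything else below 2.45 N and contact force between each of nest_left, nest_middle and anything else above 2.45 N)) and contact force between nest_left and anything else between 1.2 and 4 N and contact force between nest_middle and anything else between 1.2 and 4 N and contact force between nest_right and anything else between 1.2 and 4 N and distance of each of spare_pin, travel_mug, tip_cleaner, screwdriver from where it was at the start of the episode below 0.025 m); the robot touches nothing.
It fails at once if two tags are down at once (past 0.35 rad) (value of joint each of tag_left, tag_middle above 0.35 rad or value of joint each of tag_middle, tag_right above 0.35 rad or value of joint each of tag_left, tag_right above 0.35 rad).
It fails at once if a mount is rammed instead of gently pressed (over 45 N on its nest) (contact force between any of nest_left, nest_middle, nest_right and anything else above 45 N).
It fails at once if a mount is lifted off its nest by the fingers ((contact force between the fingers and anything else above 1 N and contact force between nest_left and anything else below 0.2 N) or (contact force between the fingers and anything else above 1 N and contact force between nest_middle and anything else below 0.2 N) or (contact force between the fingers and anything else above 1 N and contact force between nest_right and anything else below 0.2 N)).
It fails at once if a bystander is lifted, carried or shoved (moved over 25 mm) (distance of any of spare_pin, travel_mug, tip_cleaner, screwdriver from where it was at the start of the episode above 0.025 m).
It also fails if it takes over 45 s, if anything falls off the work surface, if the arm or the gripper's body presses on something with over 40 N, if the wrist force passes 120 N, or if a joint passes its speed limit or range.

## Working session

There is one attempt and no reset: what is moved stays moved. The work goes in short steps, each a Python script; the robot and the scene stay as the last script left them, time stands still between calls to the robot, and variables do not carry over. Pictures are saved under pics/ and viewed, and the job is handed in when it is done.

```bash
ls; mkdir -p pics; python3 - <<'E'
from cell import manip,cams
import cv2,numpy as np
s=manip.state();print(s)
for n in("scene","top"):
    c=cams.capture(n);cv2.imwrite(f"pics/{n}0.png",c["image"]);np.savez(f"{n}0.npz",**{k:v for k,v in c.items()})
    print(n,c["intrinsics"],c["position"],c["orientation"])
E
```

```text
pics
{'clock': 0.0, 'joint_pos': array([-1.24392995e+00,  2.64751337e-01,  1.60533832e+00,  1.94985627e-05,
        1.27370625e+00, -3.69125925e-02]), 'joint_velocities': array([-0.00074325, -0.00069904,  0.00179637, -0.00142215, -0.00236483,
        0.00017122]), 'tau': array([-2.96062817e-04, -5.02120972e+01, -3.56874597e+01,  7.27532362e-02,
        2.92599859e-02, -1.79361978e-04]), 'tool_pos': array([ 0.23994267, -0.63016713,  0.2374085 ]), 'tcp_rot': array([ 2.02360214,  0.37448221, -2.02421921]), 'contact_force': array([ 0.17244719, -0.82874107,  0.68557111]), 'moment': array([ 0.04587237,  0.00079377, -0.02434771]), 'gripper_width': 0.0883852173312261}
scene [[405.69237001   0.         274.98075578]
 [  0.         405.69237001 206.27781589]
 [  0.           0.           1.        ]] [1.00490002 0.57360576 0.56924697] [-0.82685047 -2.4229694   1.23810389]
top [[397.32994541   0.         278.84582826]
 [  0.         397.32994541 206.58460056]
 [  0.           0.           1.        ]] [0.43435031 0.00568748 0.95031043] [-2.13205958  2.13809059 -0.15282886]
```

View pics/scene0.png

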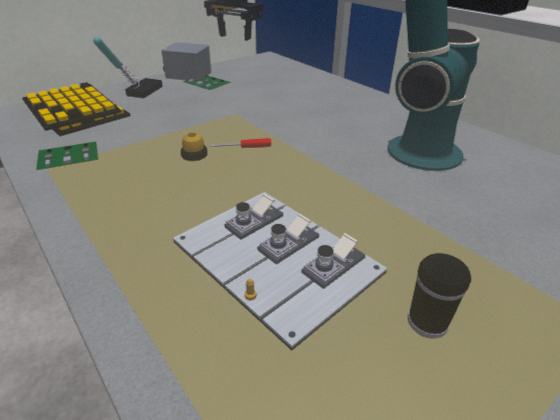

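View pics/top0.png

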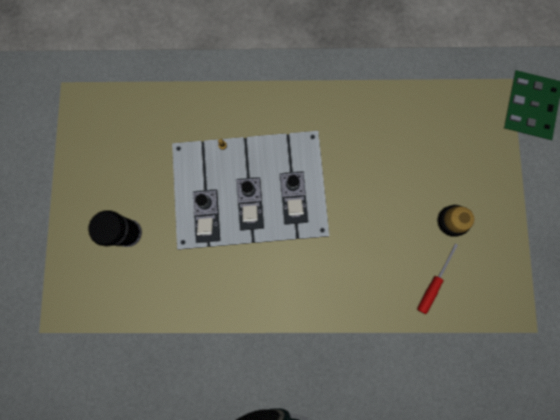

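The top view shows the plate at (173–328, 132–248) with black pads near (203,200), (248,188) and (293,182). The white tags are below them, on the robot's side, at about (205,226), (250,213) and (295,207). Next I'll locate these precisely.

```bash
cat > h.py <<'E'
import numpy as np,cv2
from scipy.spatial.transform import Rotation as R
def ray(c,u,v,z):
    K=c["intrinsics"];d=R.from_rotvec(c["orientation"]).as_matrix()@np.linalg.inv(K)@np.array([u,v,1.])
    p=np.array(c["position"]);return p+d*(z-p[2])/d[2]
E
python3 - <<'E'
from h import *
c=np.load("top0.npz");im=c["image"];g=im.max(2)
Kz=c["z_map"]
# height map
H,W=g.shape
uu,vv=np.meshgrid(np.arange(W),np.arange(H))
K=c["intrinsics"];Rm=R.from_rotvec(c["orientation"]).as_matrix()
P=np.stack([(uu-K[0,2])/K[0,0]*Kz,(vv-K[1,2])/K[1,1]*Kz,Kz],-1)@Rm.T+c["position"]
roi=np.zeros_like(g);roi[130:250,170:330]=1
def comps(m,name,z,lo=40):
    n,l,s,ce=cv2.connectedComponentsWithStats(m.astype(np.uint8))
    for i in range(1,n):
        if s[i,4]>=lo: print(name,s[i],ce[i].round(1),ray(c,*ce[i],z).round(4), np.median(P[l==i],0).round(4))
comps((g<45)&(roi>0),"dark",.072)
comps((P[...,2]>.064)&(P[...,2]<.085)&(roi>0),"high",.072,20)
comps((im.min(2)>150)&(roi>0)&(P[...,2]>.03),"white",.046,30)
# plate mask
m=((P[...,2]>.008)&(P[...,2]<.09)&(roi>0)).astype(np.uint8)
ct=max(cv2.findContours(m,0,2)[0],key=cv2.contourArea)
r=cv2.minAreaRect(ct);b=cv2.boxPoints(r);print(b,[ray(c,*q,.014).round(4) for q in b])
cv2.imwrite("pics/top0z.png",cv2.resize(im[125:255,165:335],None,fx=4.5,fy=4.5,interpolation=cv2.INTER_CUBIC))
E
```

```text
dark [287 175  12  12 108] [292.8 180.8] [ 0.6305 -0.0152  0.072 ] [ 0.6303 -0.0157  0.0715]
dark [242 181  12  12 105] [247.1 186.9] [0.617 0.088 0.072] [0.6169 0.0883 0.0715]
dark [196 194  15  14 125] [202.2 200.2] [0.5868 0.1887 0.072 ] [0.5874 0.1892 0.0712]
high [286 174  13  14 131] [292.4 180.6] [ 0.631  -0.0144  0.072 ] [ 0.6307 -0.0136  0.0713]
high [241 181  13  13 130] [246.6 186.8] [0.6171 0.089  0.072 ] [0.6169 0.0886 0.0715]
high [195 194  13  13 137] [201.1 199.7] [0.588  0.1912 0.072 ] [0.5876 0.1916 0.0714]
white [290 201  12  14 133] [295.2 207.4] [ 0.5738 -0.021   0.046 ] [ 0.574  -0.0207  0.0492]
white [244 207  12  14 131] [249.5 213.4] [0.5602 0.084  0.046 ] [0.5604 0.0836 0.0495]
white [198 219  13  15 135] [204.3 226.2] [0.5309 0.1875 0.046 ] [0.5311 0.1869 0.0494]
[[167.58351 143.21011]
 [319.2195  130.02438]
 [328.4015  235.61725]
 [176.7655  248.80298]] [array([0.7393, 0.2899, 0.014 ]), array([ 0.7707, -0.0825,  0.014 ]), array([ 0.5111, -0.0995,  0.014 ]), array([0.4811, 0.2575, 0.014 ])]
```

View pics/top0z.png

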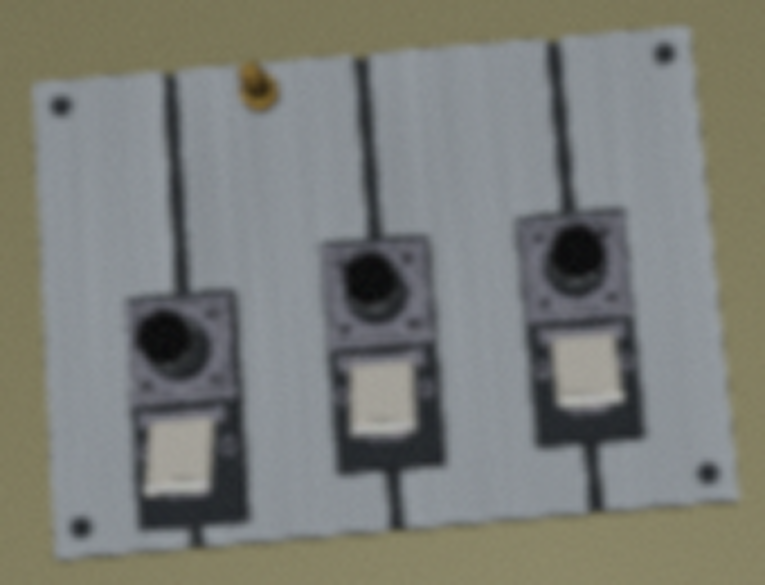

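```bash
cat >> h.py <<'E'
yaw=np.deg2rad(5.1)
xp=np.array([np.cos(yaw),np.sin(yaw),0]);yp=np.array([-np.sin(yaw),np.cos(yaw),0])
ROT=R.from_matrix(np.stack([[0,0,-1.],yp,xp],1)).as_rotvec()
PADS=dict(left=(.5877,.1914),middle=(.617,.0887),right=(.6307,-.014))
E
python3 - <<'E'
from h import *
c=np.load("top0.npz");im=c["image"];g=im.max(2)
q=[]
for u,v in((165+60/4.5,125+105/4.5),(165+664/4.5,125+53/4.5),(165+708/4.5,125+472/4.5),(165+80/4.5,125+527/4.5)):
    q.append(ray(c,u,v,.014));print(q[-1])
q=np.array(q);print("centre",q.mean(0))
for a,b in((3,0),(2,1)):d=q[b]-q[a];print(np.degrees(np.arctan2(d[1],d[0])))
for a,b in((1,0),(2,3)):d=q[b]-q[a];print(np.degrees(np.arctan2(-d[0],d[1])))
from cell import manip,cams,inverse_kinematics
manip.set_gripper(0.0,10)
j=inverse_kinematics([*PADS["left"],.2],ROT);print(j)
manip.move_pose([*PADS["left"],.2],ROT)
s=manip.state();print(s["clock"],s["tool_pos"],s["contact_force"],s["gripper_width"])
w=cams.capture("wrist");cv2.imwrite("pics/w1.png",w["image"])
T=w["T_tool_cam"];print(T);
np.savez("w1.npz",tp=s["tool_pos"],tr=s["tcp_rot"],**w)
E
```

```text
[0.72611322 0.26295379 0.014     ]
[ 0.75356446 -0.06589099  0.014     ]
[ 0.52470723 -0.08552673  0.014     ]
[0.49679224 0.24387226 0.014     ]
centre [0.62529429 0.08885208 0.014     ]
4.756557861939764
4.903913682344571
4.771862621758209
4.8439692724358645
[ 0.2745467   0.18411381  1.77346392  0.          1.18401492 -1.38526142]
4.525 [0.58801031 0.19063485 0.20003948] [-0.76236423  0.068136   -0.00896093] 0.0007138624955145417
[[ 2.44116125e-04 -2.59795326e-01  9.65663673e-01 -1.45656851e-01]
 [ 9.99999890e-01 -3.23345382e-04 -3.39786747e-04  1.54268316e-03]
 [ 4.00517898e-04  9.65663649e-01  2.59795219e-01 -6.74888341e-02]
 [ 0.00000000e+00  0.00000000e+00  0.00000000e+00  1.00000000e+00]]
```

View pics/w1.png

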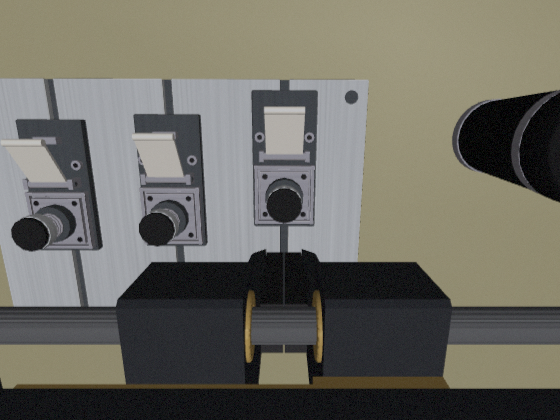

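Wrist view: the left pad's black cap is at about (284,205), straight ahead of the shut fingers, and the tags stand at (285,130), (158,155) and (37,162). The mug is well off to the right. Next is a position cross-check, then the left press.

```bash
cat >> h.py <<'E'
yaw=np.deg2rad(4.82)
xp=np.array([np.cos(yaw),np.sin(yaw),0]);yp=np.array([-np.sin(yaw),np.cos(yaw),0])
ROT=R.from_matrix(np.stack([[0,0,-1.],yp,xp],1)).as_rotvec()
PADS=dict(left=(.5877,.1911),middle=(.617,.0884),right=(.6307,-.0153))
def press(manip,name):
    x,y=PADS[name]
    manip.move_linear([x,y,.080],rate=.12,rot=ROT); manip.dwell(.3)
    def f():
        a=[]
        for _ in range(4):
            manip.dwell(.02);a.append(manip.state())
        return np.mean([s["contact_force"][2] for s in a]),np.mean([s["tool_pos"][2] for s in a])
    f0,_=f();rows=[];z=.076
    while z>.0635:
        manip.move_linear([x,y,z],rate=.02);manip.dwell(.1)
        F,zz=f();rows.append((zz*1e3,F-f0))
        if F-f0>8:break
        z-=.0015
    manip.move_linear([x,y,.095],rate=.08)
    rows=np.array(rows);print(name,rows.round(2).tolist())
    k=rows[:,1]>1.8
    if k.sum()>1:print("slope N/mm",-np.polyfit(*rows[k].T,1)[0])
    print(manip.state()["clock"],manip.state()["tool_pos"])
E
python3 - <<'E'
from h import *
w=np.load("w1.npz")
T=np.eye(4);T[:3,:3]=R.from_rotvec(w["tr"]).as_matrix();T[:3,3]=w["tp"];T=T@w["T_tool_cam"]
c=dict(intrinsics=w["intrinsics"],orientation=R.from_matrix(T[:3,:3]).as_rotvec(),position=T[:3,3])
for p in((284,205),(157,229),(31,234)):print(ray(c,*p,.072).round(4))
for p in((285,109),(155,136),(28,142)):print("tip",ray(c,*p,.058).round(4))
E
```

```text
[0.588  0.1926 0.072 ]
[0.6172 0.0911 0.072 ]
[ 0.6305 -0.0118  0.072 ]
tip [0.5141 0.1868 0.058 ]
tip [0.5438 0.085  0.058 ]
tip [ 0.5575 -0.0167  0.058 ]
```

The two cameras agree to within about 3 mm, so I'll press the left pad.

```bash
python3 - <<'E'
from h import *
from cell import manip
press(manip,"left")
E
```

```text
left [[75.92, 0.23], [74.5, -0.16], [72.99, 0.19], [71.84, 2.21], [70.38, 4.67], [69.12, 7.1], [68.03, 8.61]]
slope N/mm 1.709582043370084
9.6083 [0.58762892 0.19107612 0.09511117]
```

Left is stiff, at about 1.7 N/mm. Next I'll press the middle pad, then the right.

```bash
python3 - <<'E'
from h import *
from cell import manip
for n in("middle","right"):
    x,y=PADS[n];manip.move_linear([x,y,.095],rate=.12,rot=ROT)
    press(manip,n)
E
```

```text
middle [[75.96, 0.01], [74.5, 0.02], [72.98, -0.06], [71.76, 1.65], [70.2, 2.6], [68.7, 3.63], [67.2, 3.98], [65.73, 5.29], [64.36, 6.25]]
slope N/mm 0.6093604929237466
15.6833 [0.61667775 0.08835164 0.09506362]
right [[75.97, -0.15], [74.49, -0.45], [72.97, -0.09], [71.82, 2.09], [70.35, 3.57], [69.03, 6.16], [67.86, 7.76], [66.7, 9.71]]
slope N/mm 1.522991333510674
21.3 [ 0.63051657 -0.01529402  0.0949906 ]
```

Middle is the softest at 0.61 N/mm, against 1.71 (left) and 1.52 (right). I'll push the middle tag down.

```bash
python3 - <<'E'
from h import *
from cell import manip,cams
p=np.array([*PADS["middle"],0])-.077*xp
P=lambda z:[p[0],p[1],z]
manip.move_linear(P(.095),rate=.12,rot=ROT)
manip.move_linear(P(.066),rate=.08);manip.dwell(.3)
f0=manip.state()["contact_force"][2]
for z in(.056,.050,.044,.040,.038,.037,.036,.035):
    manip.move_linear(P(z),rate=.03);manip.dwell(.1)
    s=manip.state();F=s["contact_force"][2]-f0;print(z,s["tool_pos"][2].round(4),F.round(2))
    if F>9:break
manip.dwell(.15)
manip.move_linear(P(.12),rate=.1)
manip.move_linear([.48,.0884,.25],rate=.2)
s=manip.state();w=cams.capture("wrist");cv2.imwrite("pics/w2.png",w["image"])
c=cams.capture("scene");cv2.imwrite("pics/s2.png",cv2.resize(c["image"][170:340,160:400],None,fx=3,fy=3))
print(manip.state()["clock"])
E
```

```text
0.056 0.0559 -0.15
0.05 0.0499 0.53
0.044 0.0439 0.74
0.04 0.0399 0.54
0.038 0.038 0.45
0.037 0.0372 2.21
0.036 0.0368 7.25
0.035 0.0365 11.43
28.75
```

View pics/w2.png

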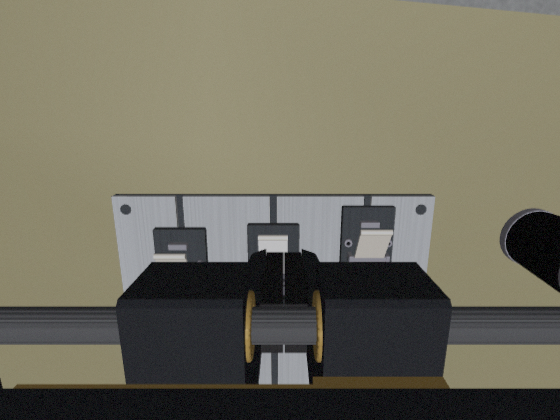

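View pics/s2.png

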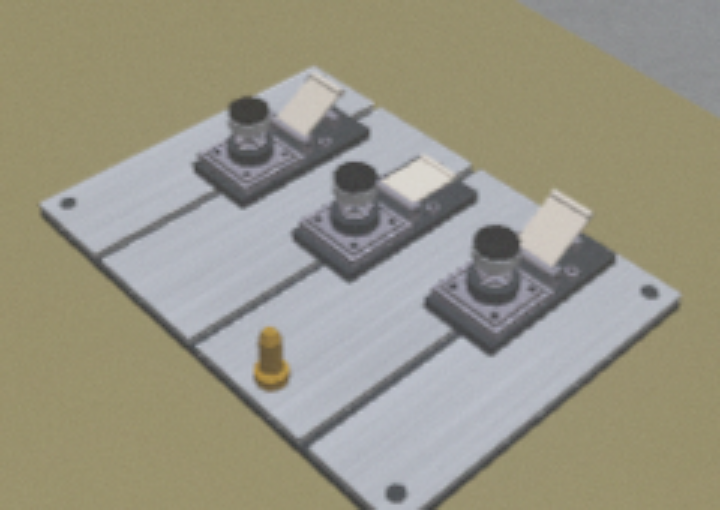

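The scene crop shows the middle tag lying flat at (420,182). The left tag at (555,230) and the right tag at (312,108) are standing, and all three mounts are upright in their nests. The pin is unmoved and the hand is clear at z = 0.25. I'm handing in.

```bash
python3 - <<'E'
from cell import order,manip
s=manip.state();print(s["clock"],s["tool_pos"],s["contact_force"])
order.close_job()
E
```

```text
28.75 [0.47932915 0.0881997  0.24808875] [ 0.0959832  -0.89748792  0.21019918]
the job is handed in; nothing more can be done
```

I pressed the pads left, middle, then right. The middle mount is the softest, so I pushed the middle tag down and handed the job in at 28.75 s.

| Mount | Measured stiffness (N/mm) | Largest press (N) |
|---|---|---|
| Left | 1.71 | 8.6 |
| Middle | 0.61 | 6.3 |
| Right | 1.52 | 9.7 |

- **Tag:** the middle tag met its rest at about z = 37 mm, and I pressed it with about 11 N there. The last scene picture shows it flat and the left and right tags standing.
- **Mounts and pin:** in the same picture all three mounts are upright in their nests and the pin is unmoved.
- **Hand:** it ended clear, at z = 0.25 m, with only sensor-level force (under 1 N).
- **Disagreement:** the two cameras differed by up to about 3 mm on the pad positions, which did not affect the presses.
- **Not checked:** I did not measure the mug, tip cleaner and screwdriver again at the end. I kept the hand away from all three.

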